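# Hook the rinsing basket out of the deep tank

## Task

Small brass ferrules have been rinsed in a basket that hangs deep inside one of the two narrow tanks. Take the hook rod from its stand by the handle, use its hook (the fingers must not touch the basket) to lift the basket out by its top bar, and stand it upright inside the drip tray. Then unhook it, hang the rod upright in the slot of its stand as before, and leave the small things lying about undisturbed.

Things in the scene. Friction and masses are not known exactly. Their poses are not given: they have to be found in the camera images.
- hook_rod: Steel hook rod hanging upright, 166 mm tall, 120 g. Origin on its axis at the hook's underside, z up. Handle: black block 24 (x) x 18 (y) mm, 114 to 166 mm above the origin; grip it from above across its y sides, about 142 mm up, clear of the guard disc (radius 32, 110 to 114 mm up). At start its x is along the stand's x, origin 10 mm above the stand's.
- hook_seat (a point): Seat of the rod's hook, on the rod's axis, 8 mm above its origin; rod's axes. Hook: 8 mm round bar in the rod's x-z plane, down at x = -10, across below the seat, up at x = +10 (open tip on the +x side), spanning x = -14 to +14, y = -4 to +4. Gap 12 mm; tip's top 12 mm above the seat. 34 to 44 mm above the seat the shank bends back to the axis.
- rod_stand: Wooden stand, fixed, 100 (x) x 92 (y) x 120 mm high, origin at the centre of its underside, z up. Its top plate (8 mm thick) has a through slot 41 (x) x 21 (y) mm centred over the origin; the rod hangs with its hook end through the slot and its disc lying on the plate.
- rinse_tank: The tank with the basket: aluminium, fixed, open on top, 108 (x) x 120 (y) x 130 mm high, walls 4, inside 100 x 112; origin centre of underside, z up. Each y wall has inside, 62 mm above the origin, a ledge reaching 19 mm inwards with an 18 mm wide notch open upwards at x = +8; the basket's bar ends lie loose in the notches, bar along the tank's y.
- empty_tank: The other tank: same shape, size and looks as the first, fixed, but with nothing in it. Not needed. Origin at the centre of its underside.
- basket: Steel basket, about 120 g: tray 44 (x) x 60 (y) x 12 mm high with brass ferrules fixed in it; rigid handle of two 5 mm uprights at y = -30 and +30 and a round top bar. Origin at the centre of the underside, z up. It hangs free; its origin starts 10 mm above the tank's.
- basket_bar (a point): Middle of the basket's top bar, on the bar's axis, 55 mm above the basket's origin, basket's axes. Bar round, 6 mm thick, 92 mm long along y. Below it a free window for the hook: 40 mm high (from the tray's rim to the bar's underside) and 55 mm wide along y. It starts 65 mm below the tank's rim.
- drip_tray: Shallow white-painted tray, fixed, 120 (x) x 110 (y) x 10 mm high, walls and floor 3 mm thick; origin at the centre of its underside, z up. The basket belongs on its floor, 3 mm above the origin. Fixed furniture to swing clear of: a tall green screw press at the back left, about x = 0.58 to 0.83 m, y = 0.18 to 0.45 m, taller than the tanks.
- loupe: Black eyepiece loupe, 41 mm across, 38 mm high, standing loose on the worktop; origin at the centre of its underside. Leave alone.
- wax_block: Yellow wax block 56x38x20 mm, loose on the worktop; origin at the centre of its underside. Leave alone.
- thread_spool: Pale thread spool, 34 mm across, 46 mm high, standing loose; origin at the centre of its underside. Leave alone.
There are look-alikes about, which are no part of the job. What is shaped like the hook_rod but turquoise is not meant.

How it is judged:
By the outcome, as a careful person would: the job done as asked, in the order asked, and still so for the second after the job is handed in, with the robot touching nothing.
It also fails if it takes over 64 s, if anything falls off the work surface, if the arm or the gripper's body presses on something with over 40 N, if the wrist force passes 120 N, or if a joint passes its speed limit or range.

## Robot

A 7-joint arm with a two-finger parallel gripper is mounted at the origin on the work surface; the furniture and walls round the work are solid. World frame = base frame: x ahead of the robot, y to its left, z up, the work surface at z = 0. Lengths are in m, angles in rad, forces in N, time in s.
With the tool pointing down it reaches from about 0.4 to 0.85 m from the base axis. Payload 10.4 kg.
Tool frame: the origin (TCP) lies between the finger pads; the fingertips stand 25 mm ahead of it and the grasp point (between the pads) lies 6 mm ahead of it; z points along the fingers, x is the direction in which the jaws open and shut, and the axes are right-handed (so a half turn about z gives the same grasp; the last joint's range is limited). The gripper opens to 87 mm and grips with 3 to 60 N. Pads are 19 mm wide; open, the fingers measure 117 mm over their backs; the gripper's body (75 mm by 190 mm) begins 51 mm behind the grasp point.
Start: joints at [-0.023, 0.332, -0.065, 1.46, 0.022, 1.35, -0.088], TCP at [0.625, 0, 0.248] pointing down, gripper open.
Joint ranges: [-2.6, 2.6], [-0.5, 2.12], [-1.47, 1.34], [0.16, 2.42], [-1.27, 4.41], [0.06, 2.06], [-2.6, 2.6]. Speed limits (rad/s): [2.22, 2.22, 2.79, 2.79, 3.14, 3.14, 3.14].

## Interface

Orientations are given as a unit quaternion [x, y, z, w].
In Python, from rig import robot, eyes gives the robot as it stands.
- The arm moves only by the shell command python3 -m creep 'ROWS'. ROWS is a JSON object of lists of equal length, an entry for each row: "hand": the opening, from -1 (shut) to 1 (fully open); "delta_pos": the shift along the tool's x, y, z in cm, a list of three; "rot": the turn, a rotation vector about the tool's x, y, z in degrees, a list of three. In form: {"hand": [hand, ...], "delta_pos": [[x, y, z], ...], "rot": [[rx, ry, rz], ...]}. A call has 1 to 10 rows; each row shifts and turns the commanded pose from where the row before left it, along the tool's axes as they then stand; what a row does not reach is not made up. A row lasts 1/10 s, in which the tool goes at most 50 mm and 8.59 degrees, less where a joint would pass 70% of its speed; a pose out of reach is approached as far as the arm can. A call with a gripper value outside its range is refused whole. The fingers move at their own pace and stop on an object; the grip force is fixed at half the most. Time passes only in rows, so rows that do not move let the fingers close. It gives the time, the measured TCP pose, the force and the opening at its end, in the units of the state.
- robot.state(): the state, without advancing time (a new reading comes with each control period).
- eyes.capture(name): name is "scene" or "side" or "wrist"; returns a dict with "pixels" (400x640x3 uint8, red, green, blue), "intrinsics" (3x3 intrinsics, pixels), "pose" (4x4, takes a point from camera to world coordinates). Camera axes: x right, y down, z forward; pixel columns grow to the right and rows downward; lengths in m; the calibration is good to about 2 mm. The wrist camera is an equidistant fisheye: a pixel r from the principal point sees the ray r / f radians off the axis. A picture is of the moment at which its call begins. There is no depth.
- robot.sign_off(): hands the job in, once; it reports no verdict.
The state is a dict: "time_s": time; "qpos": joint angles; "joint_velocities": joint speeds; "effort": joint torques, N m; "tcp_pos": TCP position; "tcp_rot": TCP orientation; "contact_force": force on the tool from outside, world axes, zero at the start; "moment": the same for the moment, N m; "width": opening from 0.0 (shut) to 1.0 (fully open).
Only numpy, scipy, OpenCV 4.12 (cv2) and the standard library are available. Lean on these libraries where they do the work, as an engineer would, in place of code of your own. Each camera call takes 0.05 s, during which the arm holds its last target. There are 200 camera calls.

## Working session

There is one attempt and no reset: what is moved stays moved. The work goes in short steps, Python scripts to look and compute and a shell command to move; the robot and the scene stay as the last step left them, time stands still between calls to the robot, and variables do not carry over. Pictures are saved under pics/ and viewed, about 8 in all and at most 12, crops included, and the job is handed in when it is done.

```bash
ls; mkdir -p pics
cat > h.py <<'E'
import numpy as np, cv2
from rig import robot, eyes
def snap(cam,name):
    c=eyes.capture(cam); cv2.imwrite(f'pics/{name}.png',c['pixels'][:,:,::-1]); np.savez(f'pics/{name}.npz',K=c['intrinsics'],T=c['pose'],px=c['pixels']); return c
def ray(name,u,v):
    d=np.load(f'pics/{name}.npz'); K,T=d['K'],d['T']
    x=np.array([(u-K[0,2])/K[0,0],(v-K[1,2])/K[1,1]])
    if name.startswith('wrist'):
        r=np.hypot(*x); r=max(r,1e-9); r3=np.array([*(x/r*np.sin(r)),np.cos(r)])
    else: r3=np.array([*x,1.])
    return T[:3,3],T[:3,:3]@r3
def onz(name,u,v,z):
    o,d=ray(name,u,v); return o+d*(z-o[2])/d[2]
def proj(name,P):
    d=np.load(f'pics/{name}.npz'); K,T=d['K'],d['T']
    p=(np.atleast_2d(P)-T[:3,3])@T[:3,:3]
    if name.startswith('wrist'):
        r=np.hypot(p[:,0],p[:,1]);th=np.arctan2(r,p[:,2]);q=p[:,:2]/r[:,None]*th[:,None]
    else: q=p[:,:2]/p[:,2:]
    return q*[K[0,0],K[1,1]]+K[:2,2]
E
python3 - <<'E'
from h import *
for c in ['scene','side','wrist']:
    d=snap(c,c+'0'); print(c,d['intrinsics'].round(1).tolist(),d['pose'].round(3).tolist())
print(robot.state())
E
```

```text
pics
scene [[391.3, 0.0, 321.8], [0.0, 391.3, 200.6], [0.0, 0.0, 1.0]] [[-0.807, 0.512, -0.295, 0.82], [0.591, 0.693, -0.413, 0.469], [-0.006, -0.507, -0.862, 1.111], [0.0, 0.0, 0.0, 1.0]]
side [[476.7, 0.0, 315.5], [0.0, 476.7, 193.9], [0.0, 0.0, 1.0]] [[-0.966, -0.177, 0.186, 0.248], [-0.256, 0.613, -0.747, 0.903], [0.018, -0.77, -0.638, 0.883], [0.0, 0.0, 0.0, 1.0]]
wrist [[309.7, 0.0, 323.5], [0.0, 309.7, 201.6], [0.0, 0.0, 1.0]] [[1.0, 0.001, -0.001, 0.625], [0.001, -0.959, -0.285, 0.078], [-0.002, 0.285, -0.959, 0.383], [0.0, 0.0, 0.0, 1.0]]
{'time_s': 0.15, 'qpos': array([-0.02260124,  0.33273111, -0.06468437,  1.46071469,  0.02160873,
        1.34985913, -0.08847815]), 'joint_velocities': array([ 0.00135898, -0.00269274,  0.00153315, -0.00390716,  0.00093882,
        0.00050268,  0.00094365]), 'effort': array([ 1.82067095e-03, -6.23630190e+01,  2.54254905e-02, -3.90143681e+01,
       -6.11935230e-02,  3.71907104e-02, -1.53469024e-06]), 'tcp_pos': array([ 6.24760976e-01, -8.51099065e-06,  2.46949979e-01]), 'tcp_rot': array([ 9.99999871e-01,  1.32203543e-05, -5.07701524e-04,  2.70561552e-05]), 'contact_force': array([-0.58393875, -0.52886811, -0.59044904]), 'moment': array([-0.03215742,  0.07012392,  0.02153723]), 'width': 1.0037330799942161}
```

View pics/scene0.png

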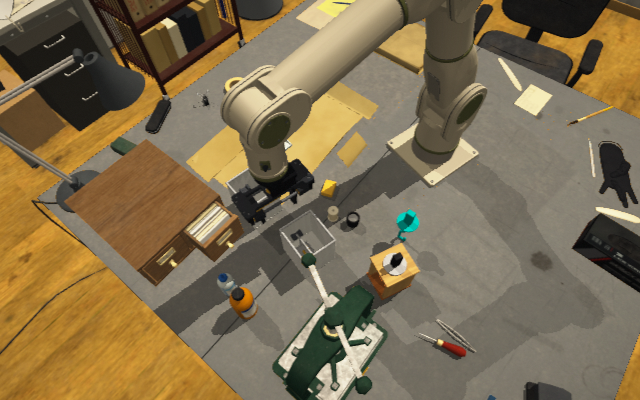

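View pics/side0.png

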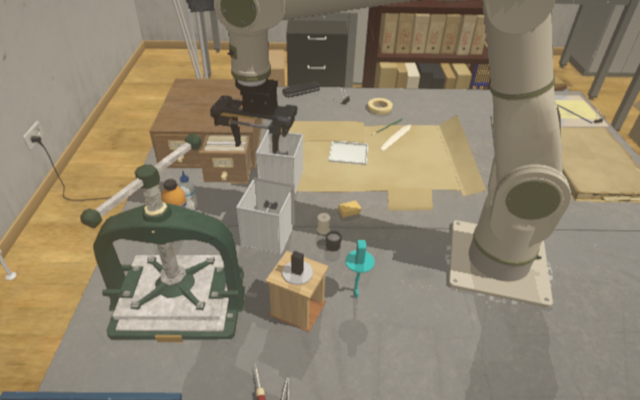

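View pics/wrist0.png

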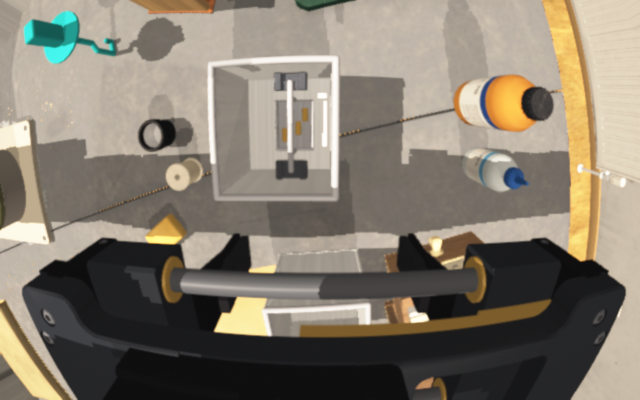

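Wrist: the tank with the basket is at about (275,130), bar vertical in the image at u≈291. The empty tank lies under the gripper. In the side view the stand with the black-handled rod is at (297,285), and a white tray at (348,152). The turquoise decoy is at (360,262). Next, enlarged crops.

Run:
```python
from h import *
def crop(n,u,v,w,h,s):
    im=cv2.imread(f'pics/{n}.png')[v:v+h,u:u+w]; return cv2.resize(im,None,fx=s,fy=s,interpolation=cv2.INTER_CUBIC)
a=crop('scene0',355,235,80,60,5);b=crop('side0',260,240,80,60,5);c=crop('side0',310,125,80,60,5);d=crop('wrist0',200,50,150,112,400/150)
d=cv2.resize(d,(400,300))
cv2.imwrite('pics/m1.png',np.vstack([np.hstack([a,b]),np.hstack([c,d])]))
for p in [(208,62),(338,56),(340,200),(214,200)]: print(onz('wrist0',*p,.13).round(4))
print('bar',onz('wrist0',291,80,.065)[:2],onz('wrist0',291,172,.065)[:2])
```

```text
[0.5277 0.1246 0.13  ]
[0.6363 0.1243 0.13  ]
[0.6388 0.0039 0.13  ]
[0.5273 0.0038 0.13  ]
bar [0.5917014  0.11138185] [0.5905374  0.01555412]
```

View pics/m1.png

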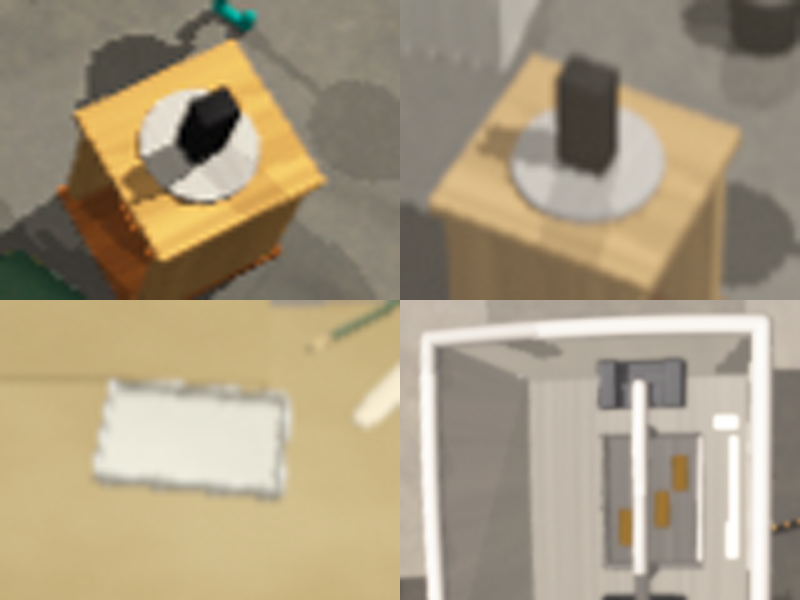

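Run:
```python
from h import *
def f(n,pts,z,l):
    P=np.array([onz(n,*p,z)[:2] for p in pts]); e=np.diff(np.vstack([P,P[:1]]),axis=0)
    print(l,P.round(4).tolist(),'c',P.mean(0).round(4),'len',np.hypot(*e.T).round(3),'ang',np.degrees(np.arctan2(e[:,1],e[:,0])).round(1))
f('scene0',[(370,258.4),(402.4,243),(420.2,271.6),(387,287.4)],.12,'stand scene')
f('side0',[(286,250.4),(328.2,265.6),(310,298),(266,280)],.12,'stand side')
f('side0',[(332,141),(368,143.6),(366,164),(329,160.6)],.01,'tray')
f('wrist0',[(208,62),(338,56),(340,200),(214,200)],.13,'tank')
# disc ellipse centre
print('disc', onz('scene0',355+200/5,235+146/5,.124), onz('side0',260+187/5,240+160/5,.124))
# handle top corners z=.12+.056
z=.176
f('scene0',[(355+208/5,235+88/5),(355+240/5,235+95/5)],z,'h')
```

```text
stand scene [[0.4824, 0.218], [0.3814, 0.2361], [0.3993, 0.3256], [0.4984, 0.3061]] c [0.4404 0.2714] len [0.103 0.091 0.101 0.09 ] ang [ 169.9   78.7  -11.2 -100.3]
stand side [[0.4825, 0.2156], [0.383, 0.2333], [0.3977, 0.326], [0.4968, 0.3062]] c [0.44   0.2703] len [0.101 0.094 0.101 0.092] ang [169.9  81.  -11.3 -99. ]
tray [[0.52, -0.3992], [0.4023, -0.4178], [0.3884, -0.3031], [0.5034, -0.2883]] c [ 0.4535 -0.3521] len [0.119 0.116 0.116 0.112] ang [-171.    96.9    7.3  -81.5]
tank [[0.5277, 0.1246], [0.6363, 0.1243], [0.6388, 0.0039], [0.5273, 0.0038]] c [0.5825 0.0642] len [0.109 0.12  0.112 0.121] ang [  -0.2  -88.8 -179.9   89.8]
disc [0.44068063 0.27127565 0.124     ] [0.43987887 0.27146165 0.124     ]
h [[0.4363, 0.2604], [0.4257, 0.2731]] c [0.431  0.2668] len [0.016 0.016] ang [130.1 -49.9]
```

Run:
```python
from h import *
def tri(a,b):
    (o1,d1),(o2,d2)=ray(*a),ray(*b); d1/=np.linalg.norm(d1); d2/=np.linalg.norm(d2)
    s=np.linalg.lstsq(np.c_[d1,-d2],o2-o1,rcond=None)[0]; p,q=o1+s[0]*d1,o2+s[1]*d2
    return ((p+q)/2).round(3),np.linalg.norm(p-q).round(4)
for a,b in [((308,258),(193,142)),((364,384),(92,217)),((308,258),(92,217)),((364,384),(193,142))]: print(tri(('scene0',*a),('side0',*b)))
# empty tank rim near corners in side view (front-left..)
for p in [(258,134),(303,134)]: print('etank',onz('side0',*p,.13).round(3))
for n,p,z in [('side0',(346,235),.124),('side0',(333,233),.038),('side0',(323,214),.046),('side0',(350,203),.02)]: print(onz(n,*p,z).round(3))
```

```text
(array([0.668, 0.206, 0.364]), np.float64(0.0045))
(array([0.723, 0.453, 0.367]), np.float64(0.0002))
(array([0.72 , 0.317, 0.365]), np.float64(0.2298))
(array([0.659, 0.401, 0.457]), np.float64(0.1847))
etank [ 0.697 -0.195  0.13 ]
etank [ 0.572 -0.232  0.13 ]
[0.365 0.137 0.124]
[0.412 0.052 0.038]
[ 0.452 -0.002  0.046]
[ 0.397 -0.095  0.02 ]
```

```bash
python3 -m creep '{"hand":[1,1,1,1,1,1,1,1,1,1],"delta_pos":[[-1.8,-2.7,0],[-1.8,-2.7,0],[-1.9,-2.7,0],[-1.9,-2.7,0],[-1.9,-2.7,0],[-1.9,-2.7,0],[-1.9,-2.7,0],[-1.8,-2.7,0],[-1.8,-2.7,0],[-1.8,-2.8,0]],"rot":[[0,0,0],[0,0,0],[0,0,0],[0,0,0],[0,0,0],[0,0,0],[0,0,0],[0,0,0],[0,0,0],[0,0,0]]}'; python3 -m creep '{"hand":[1,1,1,1,1,1,1,1,1,1],"delta_pos":[[0,0,0],[0,0,0],[0,0,0],[0,0,0],[0,0,0],[0,0,0],[0,0,0],[0,0,0],[0,0,0],[0,0,0]],"rot":[[0,0,-8],[0,0,-8],[0,0,-8],[0,0,-8],[0,0,-8],[0,0,-8],[0,0,-8],[0,0,-8],[0,0,-8],[0,0,-8]]}'; python3 -m creep '{"hand":[1,1],"delta_pos":[[0,0,0],[0,0,0]],"rot":[[0,0,0],[0,0,0]]}'
python3 - <<'E'
from h import *
snap('wrist','wrist1');snap('scene','scene1')
from scipy.spatial.transform import Rotation as R
s=robot.state();print(s['tcp_pos'],R.from_quat(s['tcp_rot']).as_matrix().round(4).tolist(),s['qpos'].round(2))
print(proj('wrist1',[[.44,.271,.176],[.44,.271,.124]]))
E
```

```text
time_s: 1.15
tcp_pos: [0.4391, 0.2718, 0.2475]
tcp_rot: [1.0, -0.0, 0.0, 0.0]
contact_force: [0.3, -0.4, 0.3]
width: 1.002
time_s: 2.15
tcp_pos: [0.4399, 0.2709, 0.2473]
tcp_rot: [0.764, 0.645, -0.0, -0.0]
contact_force: [-0.3, 0.0, -0.3]
width: 0.999
time_s: 2.35
tcp_pos: [0.44, 0.2709, 0.2474]
tcp_rot: [0.767, 0.641, -0.0, 0.0]
contact_force: [0.9, 0.3, -0.0]
width: 1.004
[0.43996926 0.27099527 0.24747211] [[0.1769, 0.9842, -0.0001], [0.9842, -0.1769, -0.0], [-0.0001, -0.0001, -1.0]] [-0.29  0.12 -0.37  1.73  0.04  1.31  0.72]
[[324.17379437 223.38556898]
 [324.04610172 202.55153623]]
```

View pics/wrist1.png

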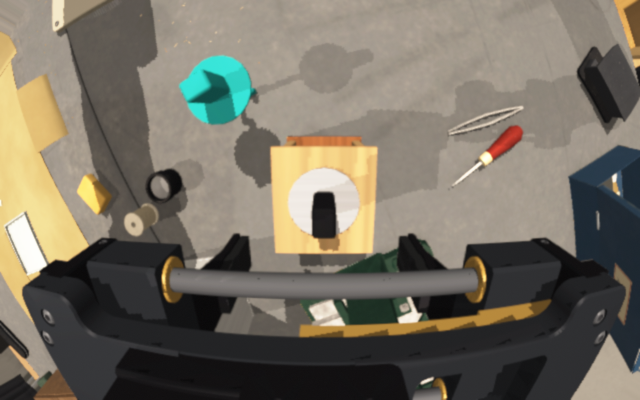

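The wrist view puts the disc centre at (324,202), where I predicted it, and the stand edges are square to the image. Descending to grip.

```bash
python3 -m creep '{"hand":[1,1,1,1,1,1,1,1,1,1],"delta_pos":[[0,0,1],[0,0,1],[0,0,1],[0,0,1],[0,0,1],[0,0,1],[0,0,1],[0,0,1],[0,0,0.9],[0,0,0]],"rot":[[0,0,0],[0,0,0],[0,0,0],[0,0,0],[0,0,0],[0,0,0],[0,0,0],[0,0,0],[0,0,0],[0,0,0]]}'; python3 -m creep '{"hand":[-1,-1,-1,-1,-1,-1,-1,-1,-1,-1],"delta_pos":[[0,0,0],[0,0,0],[0,0,0],[0,0,0],[0,0,0],[0,0,0],[0,0,0],[0,0,0],[0,0,0],[0,0,0]],"rot":[[0,0,0],[0,0,0],[0,0,0],[0,0,0],[0,0,0],[0,0,0],[0,0,0],[0,0,0],[0,0,0],[0,0,0]]}'
```

```text
time_s: 3.45
tcp_pos: [0.4394, 0.2706, 0.1571]
tcp_rot: [0.766, 0.643, -0.001, -0.0]
contact_force: [0.0, -0.3, 0.0]
width: 1.0
time_s: 4.45
tcp_pos: [0.44, 0.271, 0.1585]
tcp_rot: [0.766, 0.643, -0.0, -0.0]
contact_force: [0.3, -1.7, -0.4]
width: 0.208
```

Width is 18 mm, so the handle is held. Lifting.

```bash
python3 -m creep '{"hand":[-1,-1,-1,-1,-1,-1,-1,-1,-1,-1],"delta_pos":[[0,0,-0.8],[0,0,-1.5],[0,0,-1.8],[0,0,-1.9],[0,0,-2],[0,0,-2],[0,0,-2],[0,0,-2],[0,0,-1],[0,0,0]],"rot":[[0,0,0],[0,0,0],[0,0,0],[0,0,0],[0,0,0],[0,0,0],[0,0,0],[0,0,0],[0,0,0],[0,0,0]]}'; python3 -m creep '{"hand":[-1,-1],"delta_pos":[[0,0,0],[0,0,0]],"rot":[[0,0,0],[0,0,0]]}'
python3 - <<'E'
from h import *
for c in ['scene','side']:
    snap(c,c+'2')
s=robot.state();print(s['tcp_pos'],s['contact_force'],s['width']); t=s['tcp_pos']
o=t-[0,0,.148]; a=np.radians(-10); X=np.array([np.cos(a),np.sin(a),0])
P=[o,o+[0,0,.11],o+.014*X+[0,0,.02],o-.014*X+[0,0,.02]]
ims=[]
for c in ['scene2','side2']:
    q=proj(c,P);print(c,q.round(1).tolist()); u,v=q[:2].mean(0).astype(int)
    ims.append(cv2.resize(cv2.imread(f'pics/{c}.png')[v-50:v+50,u-40:u+40],None,fx=5,fy=5,interpolation=cv2.INTER_CUBIC)); print(u-40,v-50)
cv2.imwrite('pics/m2.png',np.hstack(ims))
E
```

```text
time_s: 5.45
tcp_pos: [0.4404, 0.2714, 0.31]
tcp_rot: [0.766, 0.643, 0.001, 0.0]
contact_force: [-0.1, 0.9, -1.4]
width: 0.206
time_s: 5.65
tcp_pos: [0.4397, 0.2707, 0.3074]
tcp_rot: [0.766, 0.643, -0.001, -0.0]
contact_force: [0.2, 0.4, -1.7]
width: 0.203
[0.43973113 0.27081147 0.30764383] [-0.22230006  0.3771019  -1.73724337] 0.20578589488835664
scene2 [[397.3, 258.8], [404.8, 241.0], [393.8, 258.1], [403.2, 253.6]]
361 199
side2 [[297.5, 260.1], [297.1, 220.4], [291.2, 251.1], [303.7, 255.6]]
257 190
```

View pics/m2.png

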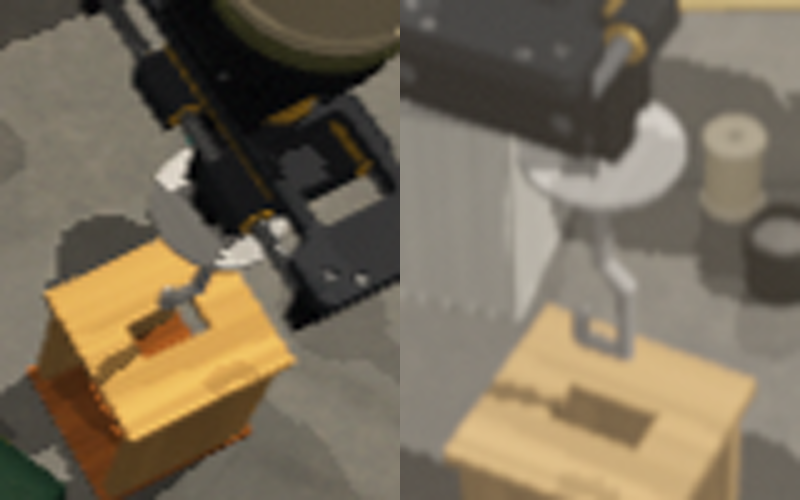

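The hook tip is on the world +x side: in the side view it is at px (293,254) with the shank to the right. The hook bottom is within 1 px of prediction. Moving over the tank.

```bash
python3 -m creep '{"hand":[-1,-1,-1],"delta_pos":[[0,0,0],[0,0,0],[0,0,0]],"rot":[[0,0,-5],[0,0,-5],[0,0,0]]}'; python3 -m creep '{"hand":[-1,-1,-1,-1,-1,-1,-1,-1,-1,-1],"delta_pos":[[-1,0.6,0],[-2,1.3,0],[-2.3,1.4,0],[-2.4,1.5,0],[-2.5,1.6,0],[-2.5,1.6,0],[-2.4,1.5,0],[-2.3,1.4,0],[-2,1.3,0],[-1.3,0.75,0]],"rot":[[0,0,0],[0,0,0],[0,0,0],[0,0,0],[0,0,0],[0,0,0],[0,0,0],[0,0,0],[0,0,0],[0,0,0]]}';  python3 -m creep '{"hand":[-1,-1,-1],"delta_pos":[[0,0,0],[0,0,0],[0,0,0]],"rot":[[0,0,0],[0,0,0],[0,0,0]]}'
python3 - <<'E'
from h import *
from scipy.spatial.transform import Rotation as R
snap('wrist','wrist3');snap('scene','scene3')
s=robot.state();print(s['tcp_pos'],R.from_quat(s['tcp_rot']).as_matrix().round(3).tolist(),s['qpos'].round(2)); t=s['tcp_pos']
o=t-[0,0,.148]
q=proj('wrist3',[o,o+[0,0,.11],[.5905,.064,.065],[.5905,.110,.065],[.5905,.018,.065]]);print(q.round(1).tolist())
a=cv2.resize(cv2.imread('pics/wrist3.png')[60:360,120:520],None,fx=2,fy=2,interpolation=cv2.INTER_CUBIC)
cv2.imwrite('pics/m3.png',a)
E
```

```text
time_s: 6.05
tcp_pos: [0.4399, 0.2709, 0.3081]
tcp_rot: [0.707, 0.708, -0.0, -0.0]
contact_force: [0.0, 0.7, -1.1]
width: 0.205
time_s: 7.05
tcp_pos: [0.5703, 0.061, 0.3081]
tcp_rot: [0.709, 0.705, -0.0, 0.0]
contact_force: [0.0, -0.0, -1.8]
width: 0.203
time_s: 7.35
tcp_pos: [0.569, 0.0654, 0.3087]
tcp_rot: [0.707, 0.708, 0.0, -0.0]
contact_force: [0.1, -0.4, -1.7]
width: 0.201
[0.56912379 0.06519285 0.30875791] [[-0.002, 1.0, 0.0], [1.0, 0.002, 0.0], [0.0, 0.0, -1.0]] [-0.04  0.2  -0.18  1.5   0.04  1.44  1.35]
[[323.6, 195.3], [323.8, 242.7], [322.5, 191.6], [358.6, 191.7], [286.5, 191.5]]
```

View pics/m3.png

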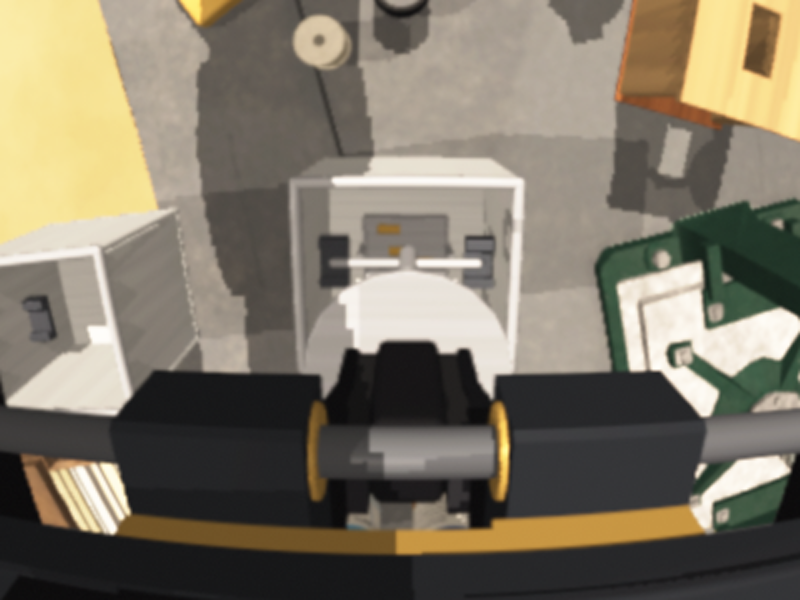

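The bar centre is at px (322.7,191) against a prediction of (322.5,191.6), so I trust its position. Backing off 2 mm, then descending on the −x side of the bar.

```bash
python3 -m creep '{"hand":[-1,-1,-1,-1,-1,-1,-1,-1,-1,-1],"delta_pos":[[-0.1,-0.2,0],[0,0,1],[0,0,1.5],[0,0,1.8],[0,0,1.8],[0,0,1.8],[0,0,1.6],[0,0,1.5],[0,0,1],[0,0,0.65]],"rot":[[0,0,0],[0,0,0],[0,0,0],[0,0,0],[0,0,0],[0,0,0],[0,0,0],[0,0,0],[0,0,0],[0,0,0]]}';  python3 -m creep '{"hand":[-1,-1,-1],"delta_pos":[[0,0,0],[0,0,0],[0,0,0]],"rot":[[0,0,0],[0,0,0],[0,0,0]]}'
```

```text
time_s: 8.45
tcp_pos: [0.5671, 0.0629, 0.1807]
tcp_rot: [0.707, 0.707, -0.0, -0.0]
contact_force: [0.3, -0.1, -0.6]
width: 0.208
time_s: 8.75
tcp_pos: [0.568, 0.0631, 0.1828]
tcp_rot: [0.707, 0.707, 0.001, 0.0]
contact_force: [0.7, -0.0, -0.6]
width: 0.206
```

```bash
python3 -m creep '{"hand":[-1,-1,-1,-1,-1,-1,-1,-1,-1,-1],"delta_pos":[[0,0.3,0],[0,0.5,0],[0,0.5,0],[0,0.5,0],[0,0.5,0],[0,0,0],[0,0,-0.4],[0,0,-0.5],[0,0,-0.5],[0,0,-0.3]],"rot":[[0,0,0],[0,0,0],[0,0,0],[0,0,0],[0,0,0],[0,0,0],[0,0,0],[0,0,0],[0,0,0],[0,0,0]]}';  python3 -m creep '{"hand":[-1,-1,-1,-1,-1,-1,-1,-1],"delta_pos":[[0,0,-0.2],[0,0,-0.2],[0,0,-0.2],[0,0,-0.3],[0,0,-0.4],[0,0,-0.5],[0,0,-0.5],[0,0,-0.4]],"rot":[[0,0,0],[0,0,0],[0,0,0],[0,0,0],[0,0,0],[0,0,0],[0,0,0],[0,0,0]]}'
python3 - <<'E'
from h import *
snap('wrist','wrist4')
s=robot.state();print(s['tcp_pos'],s['contact_force'],s['moment'],s['width'])
a=cv2.resize(cv2.imread('pics/wrist4.png')[120:260,230:420],None,fx=4,fy=4,interpolation=cv2.INTER_CUBIC)
cv2.imwrite('pics/m4.png',a)
E
```

```text
time_s: 9.75
tcp_pos: [0.5907, 0.0631, 0.2]
tcp_rot: [0.707, 0.707, 0.0, 0.0]
contact_force: [0.6, -0.7, -1.3]
width: 0.2
time_s: 10.55
tcp_pos: [0.5907, 0.063, 0.2267]
tcp_rot: [0.707, 0.707, 0.0, 0.0]
contact_force: [0.0, 0.1, -2.3]
width: 0.207
[0.59086858 0.0630891  0.22734819] [-0.093407    0.30798203 -1.59415061] [ 0.15289493 -0.0879229  -0.00803405] 0.20397710478959408
```

View pics/m4.png

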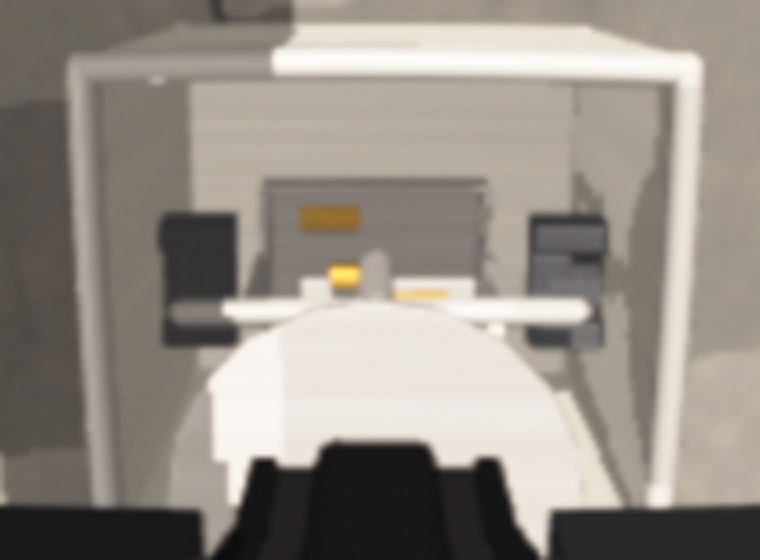

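Run:
```python
from h import *
for z in (.065,.0903): print(proj('wrist4',[[.5905,.018,z],[.5905,.110,z]]).round(1).tolist())
print('meas',(230+172/4,120+311/4),(230+590/4,120+311/4))
```

```text
[[278.9, 191.3], [370.7, 191.4]]
[[275.2, 198.3], [374.7, 198.4]]
meas (273.0, 197.75) (377.5, 197.75)
```

The bar is at v=197.8, which matches it being lifted 25 mm (198.3), so it is hooked. Lifting out.

```bash
python3 -m creep '{"hand":[-1,-1,-1,-1,-1,-1,-1,-1,-1,-1],"delta_pos":[[0,0,-0.4],[0,0,-0.6],[0,0,-0.8],[0,0,-1],[0,0,-1],[0,0,-1],[0,0,-1],[0,0,-1],[0,0,-1],[0,0,-1]],"rot":[[0,0,0],[0,0,0],[0,0,0],[0,0,0],[0,0,0],[0,0,0],[0,0,0],[0,0,0],[0,0,0],[0,0,0]]}';  python3 -m creep '{"hand":[-1,-1,-1,-1,-1,-1,-1,-1,-1],"delta_pos":[[0,0,-1],[0,0,-1],[0,0,-1],[0,0,-0.8],[0,0,-0.6],[0,0,-0.4],[0,0,-0.2],[0,0,0],[0,0,0]],"rot":[[0,0,0],[0,0,0],[0,0,0],[0,0,0],[0,0,0],[0,0,0],[0,0,0],[0,0,0],[0,0,0]]}'
python3 - <<'E'
from h import *
snap('wrist','wrist5');snap('side','side5');snap('scene','scene5')
s=robot.state();print(s['tcp_pos'],s['contact_force'],s['qpos'].round(2))
a=cv2.resize(cv2.imread('pics/wrist5.png')[100:250,200:450],(400,240));b=cv2.resize(cv2.imread('pics/side5.png')[110:260,190:290],(400,600))
t=s['tcp_pos'];print(proj('side5',[t-[0,0,.148],t-[0,0,.137+.055]]))
c=cv2.imread('pics/scene5.png')[140:290,240:340];c=cv2.resize(c,(240,360))
m=np.zeros((600,800,3),np.uint8);m[:240,:400]=a;m[:,400:]=b;m[240:,:240]=c
cv2.imwrite('pics/m5.png',m)
E
```

```text
time_s: 11.6
tcp_pos: [0.5905, 0.063, 0.3149]
tcp_rot: [0.707, 0.707, 0.0, 0.0]
contact_force: [0.4, 0.7, -1.1]
width: 0.205
time_s: 12.5
tcp_pos: [0.5904, 0.063, 0.3637]
tcp_rot: [0.707, 0.707, -0.0, -0.0]
contact_force: [-0.5, 0.6, -2.2]
width: 0.201
[0.59043321 0.06294962 0.36376054] [-0.17134874 -1.06954063 -2.24568309] [-0.05  0.24 -0.17  1.34  0.04  1.57  1.36]
[[260.85036633 167.13426304]
 [261.85564017 181.88768829]]
```

View pics/m5.png

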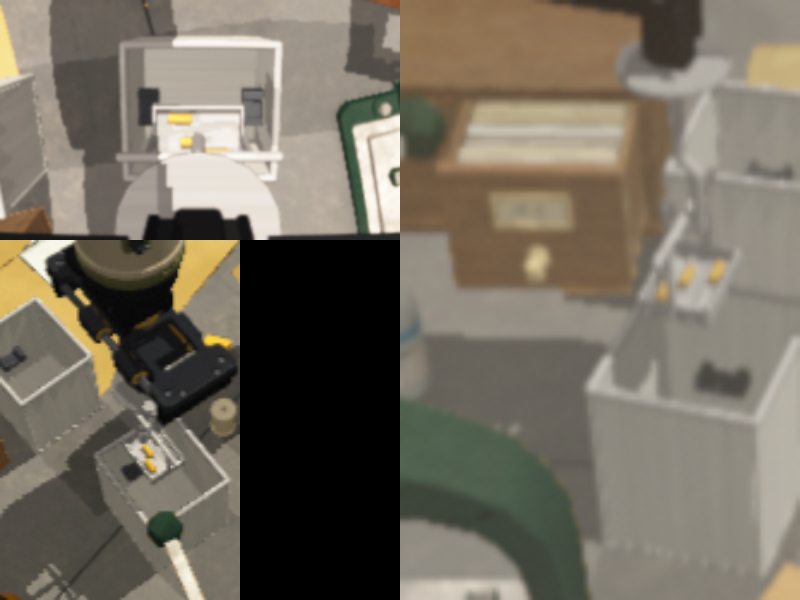

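The basket hangs level and clear of the rim, with its ferrules visible. Carrying it smoothly to the tray.

```bash
python3 -m creep '{"hand":[-1,-1,-1,-1,-1,-1,-1,-1,-1,-1],"delta_pos":[[-0.4,-0.13,0],[-0.8,-0.27,0],[-1.2,-0.4,0],[-1.6,-0.53,0],[-2,-0.66,0],[-2.27,-0.75,0],[-2.27,-0.75,0],[-2.27,-0.75,0],[-2.27,-0.75,0],[-2.27,-0.75,0]],"rot":[[0,0,0],[0,0,0],[0,0,0],[0,0,0],[0,0,0],[0,0,0],[0,0,0],[0,0,0],[0,0,0],[0,0,0]]}'; python3 -m creep '{"hand":[-1,-1,-1,-1,-1,-1,-1,-1,-1,-1],"delta_pos":[[-2.27,-0.75,0],[-2.27,-0.75,0],[-2.27,-0.75,0],[-2.27,-0.75,0],[-2.27,-0.75,0],[-2.27,-0.75,0],[-2.27,-0.75,0],[-2.27,-0.75,0],[-2,-0.66,0],[-1.6,-0.53,0]],"rot":[[0,0,0],[0,0,0],[0,0,0],[0,0,0],[0,0,0],[0,0,0],[0,0,0],[0,0,0],[0,0,0],[0,0,0]]}'; python3 -m creep '{"hand":[-1,-1,-1,-1,-1,-1,-1,-1,-1,-1],"delta_pos":[[-1.2,-0.4,0],[-0.8,-0.27,0],[-0.4,-0.13,0],[0,0,0],[0,0,0],[0,0,0],[0,0,0],[0,0,0],[0,0,0],[0,0,0]],"rot":[[0,0,0],[0,0,0],[0,0,0],[0,0,-1],[0,0,-2],[0,0,-2],[0,0,-2],[0,0,-1],[0,0,0],[0,0,0]]}'
python3 - <<'E'
from h import *
from scipy.spatial.transform import Rotation as R
snap('wrist','wrist6');snap('side','side6');snap('scene','scene6')
s=robot.state();print(s['tcp_pos'],R.from_quat(s['tcp_rot']).as_matrix().round(3).tolist(),s['contact_force'],s['qpos'].round(2))
a=cv2.resize(cv2.imread('pics/wrist6.png')[40:290,120:520],(800,500));b=cv2.imread('pics/side6.png')[80:180,300:400]
cv2.imwrite('pics/m6.png',a);cv2.imwrite('pics/m6b.png',cv2.resize(b,None,fx=5,fy=5))
E
```

```text
time_s: 13.65
tcp_pos: [0.5319, -0.1129, 0.3643]
tcp_rot: [0.708, 0.707, 0.0, 0.0]
contact_force: [0.1, 0.3, -3.0]
width: 0.206
time_s: 14.65
tcp_pos: [0.4592, -0.3306, 0.3643]
tcp_rot: [0.708, 0.706, -0.0, 0.0]
contact_force: [-0.1, 0.4, -1.7]
width: 0.206
time_s: 15.65
tcp_pos: [0.4534, -0.3518, 0.3641]
tcp_rot: [0.656, 0.755, 0.0, 0.0]
contact_force: [-0.1, -0.0, -2.1]
width: 0.205
[ 0.45324816 -0.35198791  0.36406461] [[-0.139, 0.99, 0.0], [0.99, 0.139, 0.0], [0.0, 0.0, -1.0]] [ 0.64727792  0.75463497 -2.23695569] [ 0.46  0.18  0.14  1.41 -0.03  1.55  2.31]
```

View pics/m6.png

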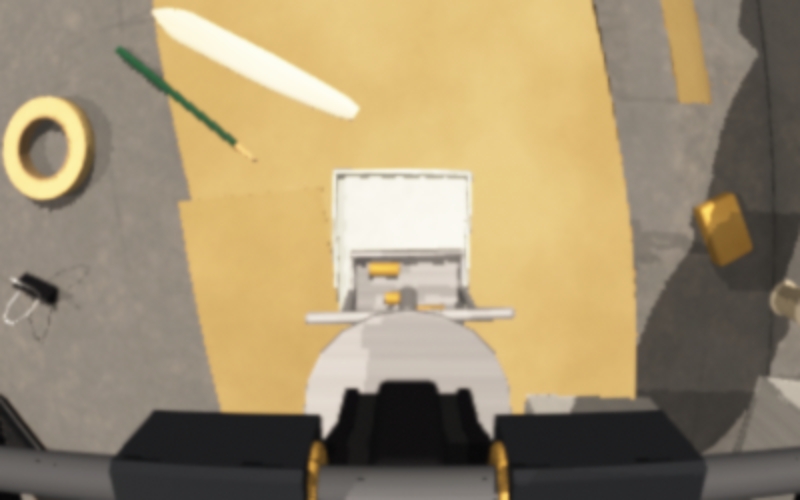

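Run:
```python
from h import *
p=[onz('wrist6',287.5,125.5,.01),onz('wrist6',355,125.5,.01)]; print(p,np.linalg.norm(p[0]-p[1])); m=(p[0]+p[1])/2; a=np.radians(8); print('centre',m+.06*np.array([np.cos(a),np.sin(a),0]))
```

```text
[array([ 0.40430751, -0.41635637,  0.01      ]), array([ 0.38952334, -0.31102765,  0.01      ])] 0.10636123122481371
centre [ 0.45633151 -0.35534163  0.01      ]
```

```bash
python3 -m creep '{"hand":[-1,-1,-1,-1,-1,-1,-1,-1,-1,-1],"delta_pos":[[0,0.1,0.4],[0,0.1,0.8],[0,0,1.2],[0,0,1.4],[0,0,1.4],[0,0,1.4],[0,0,1.4],[0,0,1.4],[0,0,1.4],[0,0,1.4]],"rot":[[0,0,0],[0,0,0],[0,0,0],[0,0,0],[0,0,0],[0,0,0],[0,0,0],[0,0,0],[0,0,0],[0,0,0]]}'; python3 -m creep '{"hand":[-1,-1,-1,-1,-1,-1,-1,-1,-1,-1],"delta_pos":[[0,0,1.4],[0,0,1],[0,0,0.7],[0,0,0.4],[0,0,0.2],[0,0,0.2],[0,0,0.3],[0,0,0.3],[0,0,0.3],[0,0,0.3]],"rot":[[0,0,0],[0,0,0],[0,0,0],[0,0,0],[0,0,0],[0,0,0],[0,0,0],[0,0,0],[0,0,0],[0,0,0]]}'; python3 -m creep '{"hand":[-1,-1,-1,-1,-1,-1,-1],"delta_pos":[[0,0,0.3],[0,0,0.3],[0,0,0.3],[0,0,0.3],[0,0,0.3],[0,0,0],[0,0,0]],"rot":[[0,0,0],[0,0,0],[0,0,0],[0,0,0],[0,0,0],[0,0,0],[0,0,0]]}'
python3 - <<'E'
from h import *
snap('wrist','wrist7');snap('side','side7')
s=robot.state();print(s['tcp_pos'],s['contact_force'])
t=s['tcp_pos'];b=np.array([t[0],t[1],.058]);n=np.array([-.139,.99,0])
print(proj('wrist7',[b-.046*n,b+.046*n]))
a=cv2.resize(cv2.imread('pics/wrist7.png')[90:250,220:430],None,fx=2.3,fy=2.3,interpolation=cv2.INTER_CUBIC);b=cv2.imread('pics/side7.png')[100:180,310:390]
b=cv2.resize(b,(300,300));m=np.zeros((max(300,a.shape[0]),a.shape[1]+300,3),np.uint8);m[:a.shape[0],:a.shape[1]]=a;m[:300,a.shape[1]:]=b
cv2.imwrite('pics/m7.png',m);print(m.shape)
E
```

```text
time_s: 16.8
tcp_pos: [0.4552, -0.3518, 0.2409]
tcp_rot: [0.656, 0.755, 0.0, 0.0]
contact_force: [0.1, 0.2, -1.9]
width: 0.203
time_s: 17.8
tcp_pos: [0.4553, -0.3519, 0.191]
tcp_rot: [0.656, 0.755, 0.0, 0.0]
contact_force: [0.5, -0.3, -1.3]
width: 0.207
time_s: 18.5
tcp_pos: [0.4552, -0.3518, 0.176]
tcp_rot: [0.656, 0.755, 0.0, -0.0]
contact_force: [0.2, 0.8, -0.8]
width: 0.205
[ 0.45529174 -0.35185934  0.17622954] [-0.09747959 -0.32638325 -0.04901482]
[[270.95079863 204.48605127]
 [376.86083489 204.58923771]]
(368, 783, 3)
```

View pics/m7.png

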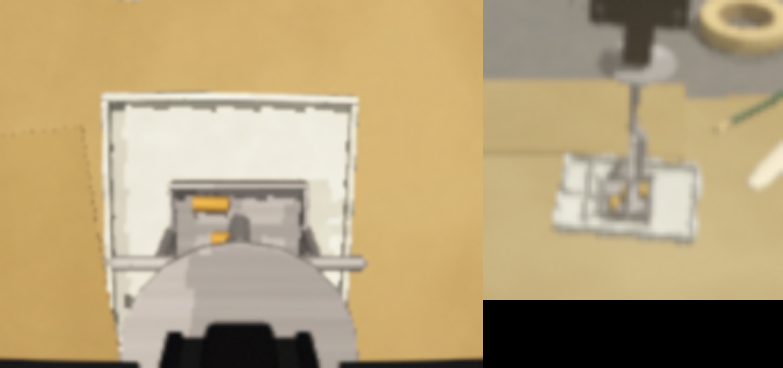

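The basket stands upright on the tray floor. The bar is at v≈204.3 (204.5 predicted) and the hook is free below it. Unhooking in −x, then lifting.

```bash
python3 -m creep '{"hand":[-1,-1,-1,-1,-1,-1,-1,-1,-1,-1],"delta_pos":[[0,-0.3,0],[0,-0.5,0],[0,-0.5,0],[0,-0.5,0],[0,-0.5,0],[0,-0.5,0],[0,0,0],[0,0,-0.5],[0,0,-1],[0,0,-1]],"rot":[[0,0,0],[0,0,0],[0,0,0],[0,0,0],[0,0,0],[0,0,0],[0,0,0],[0,0,0],[0,0,0],[0,0,0]]}'; python3 -m creep '{"hand":[-1,-1,-1,-1,-1,-1,-1,-1,-1,-1],"delta_pos":[[0,0,-1.5],[0,0,-2],[0,0,-2],[0,0,-2],[0,0,-2],[0,0,-2],[0,0,-2],[0,0,-1.5],[0,0,-1],[0,0,0]],"rot":[[0,0,0],[0,0,0],[0,0,0],[0,0,0],[0,0,0],[0,0,0],[0,0,2],[0,0,2],[0,0,2],[0,0,2]]}'
python3 - <<'E'
from h import *
snap('wrist','wrist8')
s=robot.state();print(s['tcp_pos'],s['tcp_rot'].round(3),s['contact_force'])
cv2.imwrite('pics/m8.png',cv2.resize(cv2.imread('pics/wrist8.png')[60:260,180:460],None,fx=2,fy=2))
E
```

```text
time_s: 19.6
tcp_pos: [0.4278, -0.3557, 0.2021]
tcp_rot: [0.656, 0.755, 0.0, 0.0]
contact_force: [0.5, 0.2, -1.5]
width: 0.207
time_s: 20.6
tcp_pos: [0.428, -0.356, 0.3639]
tcp_rot: [0.708, 0.707, 0.0, 0.002]
contact_force: [0.3, -0.2, -1.2]
width: 0.2
[ 0.42778428 -0.35582652  0.36296786] [0.708 0.706 0.    0.001] [-0.53167449 -0.16873778 -1.17597075]
```

View pics/m8.png

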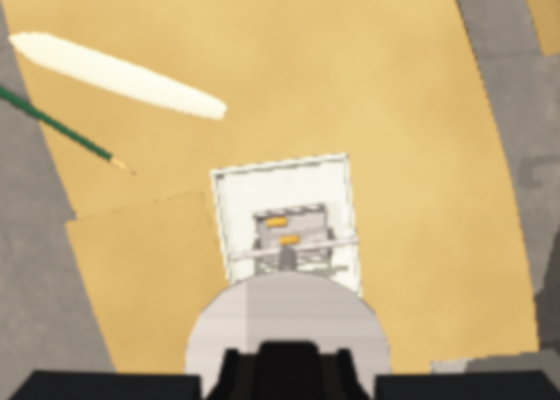

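```bash
python3 -m creep '{"hand":[-1,-1,-1,-1,-1,-1,-1,-1,-1,-1],"delta_pos":[[1.6,0.72,0],[3,0.72,0],[3.5,0.72,0],[3.5,0.72,0],[3.5,0.72,0],[3.5,0.72,0],[3.5,0.72,0],[3.5,0.72,0],[3.5,0.72,0],[3,0.72,0]],"rot":[[0,0,0],[0,0,0],[0,0,0],[0,0,0],[0,0,0],[0,0,0],[0,0,0],[0,0,0],[0,0,0],[0,0,0]]}'; python3 -m creep '{"hand":[-1,-1,-1,-1,-1,-1,-1,-1,-1,-1],"delta_pos":[[3.5,-0.6,0],[3.3,-0.6,0],[3.3,-0.6,0],[3.3,-0.6,0],[3.3,-0.6,0],[3.3,-0.6,0],[3,-0.6,0],[2.1,-0.6,0],[1.5,-0.6,0],[0.5,-0.6,0]],"rot":[[0,0,0],[0,0,0],[0,0,0],[0,0,0],[0,0,0],[0,0,0],[0,0,0],[0,0,0],[0,0,0],[0,0,0]]}';python3 -m creep '{"hand":[-1,-1,-1,-1,-1],"delta_pos":[[0,0,0],[0,0,0],[0,0,0],[0,0,0],[0,0,0]],"rot":[[0,0,5],[0,0,5],[0,0,0],[0,0,0],[0,0,0]]}'
python3 - <<'E'
from h import *
from scipy.spatial.transform import Rotation as R
s=robot.state();print(s['tcp_pos'],R.from_quat(s['tcp_rot']).as_matrix().round(3).tolist(),s['contact_force'],s['width'])
E
```

```text
time_s: 21.65
tcp_pos: [0.4995, -0.0326, 0.3618]
tcp_rot: [0.706, 0.708, 0.0, 0.0]
contact_force: [0.6, -0.0, -1.5]
width: 0.204
time_s: 22.65
tcp_pos: [0.4387, 0.2379, 0.3614]
tcp_rot: [0.706, 0.708, 0.0, -0.0]
contact_force: [0.0, 0.2, -1.4]
width: 0.21
time_s: 23.15
tcp_pos: [0.4395, 0.236, 0.3612]
tcp_rot: [0.766, 0.643, 0.0, 0.0]
contact_force: [-0.1, 0.3, -1.1]
width: 0.205
[0.43952717 0.23596952 0.36121983] [[0.172, 0.985, 0.0], [0.985, -0.172, -0.0], [-0.0, 0.0, -1.0]] [-0.11203703  0.28826655 -1.06855458] 0.20461665066104673
```

```bash
python3 -m creep '{"hand":[-1,-1,-1,-1,-1,-1,-1,-1,-1,-1],"delta_pos":[[1,-0.15,0],[1.3,-0.2,0],[0.8,-0.15,0],[0.36,-0.05,0],[0,0,1],[0,0,1.5],[0,0,1.5],[0,0,1.35],[0,0,0],[0,0,0]],"rot":[[0,0,0],[0,0,0],[0,0,0],[0,0,0],[0,0,0],[0,0,0],[0,0,0],[0,0,0],[0,0,0],[0,0,0]]}'
python3 - <<'E'
from h import *
ims=[]
for c,(u,v) in [('scene',(361,199)),('side',(257,190))]:
    snap(c,c+'9'); A,B=[cv2.imread(f'pics/{c}{k}.png')[v:v+100,u:u+80] for k in (2,9)]
    print(c,cv2.absdiff(A,B).mean(), cv2.phaseCorrelate(cv2.cvtColor(A,6).astype(float),cv2.cvtColor(B,6).astype(float)))
    ims.append(cv2.resize(B,None,fx=5,fy=5,interpolation=cv2.INTER_CUBIC))
cv2.imwrite('pics/m9.png',np.hstack(ims)); s=robot.state();print(s['tcp_pos'],s['tcp_rot'].round(4))
E
```

```text
time_s: 24.15
tcp_pos: [0.4401, 0.2711, 0.3076]
tcp_rot: [0.766, 0.643, -0.0, 0.0]
contact_force: [-0.4, 0.5, -1.6]
width: 0.202
scene 1.7287083333333333 ((0.02377326803244273, 0.08020461538109203), 0.9777386556851081)
side 1.5385833333333334 ((-0.31282933050049877, -0.0324629855570322), 1.0433879749989665)
[0.44030698 0.27147324 0.30829562] [7.661e-01 6.428e-01 6.000e-04 1.000e-04]
```

The camera crops match those from just after the original lift, within 0.3 px. The picture limit is reached, so I go on without viewing. Lowering the rod, releasing and retreating.

```bash
python3 -m creep '{"hand":[-1,-1,-1,-1,-1,-1,-1,-1,-1,-1],"delta_pos":[[0,0,1],[0,0,1.7],[0,0,1.8],[0,0,1.8],[0,0,1.8],[0,0,1.8],[0,0,1.8],[0,0,1.4],[0,0,0.8],[0,0,0.5]],"rot":[[0,0,0],[0,0,0],[0,0,0],[0,0,0],[0,0,0],[0,0,0],[0,0,0],[0,0,0],[0,0,0],[0,0,0]]}';python3 -m creep '{"hand":[-1,-1,-1,-1,-1],"delta_pos":[[0,0,0.3],[0,0,0.2],[0,0,0],[0,0,0],[0,0,0]],"rot":[[0,0,0],[0,0,0],[0,0,0],[0,0,0],[0,0,0]]}'
```

```text
time_s: 25.25
tcp_pos: [0.44, 0.2713, 0.163]
tcp_rot: [0.766, 0.643, -0.0, -0.0]
contact_force: [-0.7, 0.2, -1.0]
width: 0.206
time_s: 25.75
tcp_pos: [0.4402, 0.2714, 0.1589]
tcp_rot: [0.766, 0.643, 0.0, 0.0]
contact_force: [-0.1, 0.3, -1.9]
width: 0.206
```

```bash
python3 -m creep '{"hand":[-1,-1,-1,0,1,1,1,1,1,1],"delta_pos":[[0,0,0.05],[0,0,0],[0,0,0],[0,0,0],[0,0,0],[0,0,0],[0,0,0],[0,0,0],[0,0,0],[0,0,0]],"rot":[[0,0,0],[0,0,0],[0,0,0],[0,0,0],[0,0,0],[0,0,0],[0,0,0],[0,0,0],[0,0,0],[0,0,0]]}'; python3 -m creep '{"hand":[1,1,1,1,1,1,1,1,1,1],"delta_pos":[[0,0,-0.3],[0,0,-0.7],[0,0,-1],[0,0,-1],[0,0,-1.2],[0,0,-1.2],[0,0,-1.2],[0,0,-1.2],[0,0,-1.15],[0,0,0]],"rot":[[0,0,0],[0,0,0],[0,0,0],[0,0,0],[0,0,0],[0,0,0],[0,0,0],[0,0,0],[0,0,0],[0,0,0]]}'; python3 -m creep '{"hand":[1,1],"delta_pos":[[0,0,0],[0,0,0]],"rot":[[0,0,0],[0,0,0]]}'
python3 - <<'E'
from h import *
for c in ['scene','side','wrist']: snap(c,c+'10')
s=robot.state();print(s['tcp_pos'],s['contact_force'],s['width'])
g=lambda n,u,v,w,h: cv2.imread(f'pics/{n}.png')[v:v+h,u:u+w]
def cmp(l,a,b,*r):
    A,B=g(a,*r),g(b,*r);print(l,'diff',cv2.absdiff(A,B).mean().round(2),'shift',np.round(cv2.phaseCorrelate(cv2.cvtColor(A,6).astype(float),cv2.cvtColor(B,6).astype(float))[0],2))
cmp('stand wrist (pre-grasp view)','wrist1','wrist10',265,130,120,115)
cmp('stand scene','scene1','scene10',355,235,80,60)
cmp('tray side, released vs hooked','side7','side10',325,138,48,30)
cmp('small things side','side0','side10',312,195,55,55)
cmp('small things wrist','wrist1','wrist10',70,160,130,80)
# basket bar check in side view: white/dark structure size inside tray
b=cv2.cvtColor(g('side10',325,135,48,34),6); print(b[::2,::2])
b=cv2.cvtColor(g('wrist10',305,180,40,64),6); c=cv2.cvtColor(g('wrist1',305,180,40,64),6); print('dark centroid',[np.round(np.argwhere(k<50).mean(0),1) for k in (c,b)])
E
```

```text
time_s: 26.75
tcp_pos: [0.4401, 0.2713, 0.1581]
tcp_rot: [0.766, 0.643, 0.0, 0.0]
contact_force: [-1.0, 0.3, 0.2]
width: 0.756
time_s: 27.75
tcp_pos: [0.4407, 0.2718, 0.2494]
tcp_rot: [0.766, 0.643, 0.001, 0.0]
contact_force: [0.1, 0.3, -0.3]
width: 1.0
time_s: 27.95
tcp_pos: [0.4398, 0.2711, 0.2469]
tcp_rot: [0.766, 0.643, -0.0, -0.0]
contact_force: [-0.5, -0.7, 0.5]
width: 1.001
[0.43984744 0.27117121 0.24702653] [ 0.30960911 -0.32605422 -0.5502463 ] 0.9996554996083133
stand wrist (pre-grasp view) diff 2.42 shift [0.35 0.48]
stand scene diff 1.93 shift [0.17 0.18]
tray side, released vs hooked diff 6.06 shift [-0.11  0.1 ]
small things side diff 6.81 shift [-0.21  0.14]
small things wrist diff 3.08 shift [-0.02 -0.3 ]
[[174 175 176 177 178 179 179 179 179 179 179 178 171 188 180 180 179 181
  181 181 183 183 182 171]
 [174 175 176 177 176 176 178 178 178 179 179 179 181 184 180 180 181 182
  182 182 184 183 183 182]
 [172 172 173 172 172 174 175 176 175 177 178 178 188 181 180 181 181 181
  181 183 185 183 183 183]
 [169 169 168 181 177 152 153 168 182 187 197 171 191 169 173 179 1
[... 704 characters left out ...]
0 231 229
  228 229 194 188 187 187]
 [181 184 225 232 236 215 181 192 154 133 124 126 139 134 138 214 230 230
  230 230 195 194 188 188]
 [110 178 197 211 220 220 199 226 208 193 194 193 190 179 160 225 231 230
  230 227 196 204 190 188]
 [ 70 172 166 160 155 162 160 165 168 177 191 191 188 189 199 218 231 224
  222 226 193 198 189 189]
 [ 66 175 184 184 184 184 186 183 175 173 172 173 174 160 163 164 166 161
  161 175 170 191 190 189]
 [ 78 177 185 186 186 187 187 187 187 188 189 189 190 189 189 190 189 189
  178 179 177 191 191 190]
 [149 186 186 186 186 186 187 187 187 189 189 190 190 190 190 190 191 191
  191 191 191 191 191 191]]
dark centroid [array([35.5, 18.5]), array([36.4, 19.1])]
```

```bash
python3 -c "
from rig import robot
print(robot.sign_off())"
```

```text
the job is handed in; nothing more can be done
None
```

The job is done and handed in at about 28 s of the 64 s limit. I took the black-handled rod from its stand, hooked the basket's bar from the −x side and lifted it out of the tank. I then stood it in the drip tray, unhooked it, hung the rod back in its slot and withdrew with the gripper open and touching nothing.

- **Basket:** it stood upright and centred in the tray, seen in the wrist view just after unhooking. A side-camera comparison with the view before unhooking shows a shift of about 0.1 px.
- **Rod and stand:** the pictures match those from before the grasp within about 0.5 px, except the rod handle's dark patch, which sits about 1 px off.
- **Small things:** the patches covering them shifted 0.3 px or less. Brightness differed in the side view (mean 6.8), probably from the arm's moving shadow.
- **Forces:** the readings at the end of each move stayed under about 3 N.

The picture limit was reached before the rod went back into the stand. The checks from then on are numeric comparisons only, not viewed. No check disagreed.

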